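# Add the seventh pipe to the crowded tin

### The job

Take the drive-point pipe with the orange band out of the floor flange and put it nose down into the crowded olive tin with the six pipe stubs, gently nudging the stubs aside to make room: lower it in, do not drop it, and let go when its nose stands on the tin's floor. All seven must end up standing upright in the tin, none left leaning; do not lift any stub out, do not force anything hard, and leave the tee, the jar and the carton alone.

Things in the scene. Friction and masses are not known exactly. Their poses are not given: they have to be found in the camera images.
- tin: Olive round open tin, fixed: inner diameter 134 mm, wall 4.5 mm, rim 85 mm and inner floor 5 mm above the bed. Origin: centre of its underside. Holds six stubs: one in the middle, five along the wall. Four of these stand close together, the fifth alone opposite; neither gap beside it takes a 40 mm pipe until it is pushed along the wall.
- drivepipe_mid (a point): Centre (half-way up) of the drive-point pipe: pale galvanised round pipe with an orange band, 40 mm diameter, 190 mm long, about 0.25 kg, upright (own z axis up). Its lowest 25 mm taper to a blunt flat nose of 20 mm diameter, pointing down. It starts standing on the bed, nose down, loosely in the flange.
- drivepipe: The drive-point pipe's body; origin at the centre of its nose face, 95 mm below its centre, z along the pipe.
- flange: Dark iron floor flange fixed to the bed, a round socket of 68 mm outer and 48 mm inner diameter, 60 mm high, with a 96 mm foot 10 mm high. Origin: centre of its underside. The drive-point pipe starts standing in it.
- pipe1_mid (a point): Centre (half-way up) of the copper pipe stub standing loose in the tin: 40 mm diameter, 115 mm long, solid with a dark bore painted on top, about 0.18 kg; its top is 57.5 mm above this point. Own z axis up.
- pipe1: The copper stub's body; origin at the centre of its foot.
- pipe2_mid (a point): Centre (half-way up) of the black iron pipe stub standing loose in the tin: 40 mm diameter, 115 mm long, solid with a dark bore painted on top, about 0.18 kg; its top is 57.5 mm above this point. Own z axis up.
- pipe2: The black iron stub's body; origin at the centre of its foot.
- pipe3_mid (a point): Centre (half-way up) of the galvanised pipe stub standing loose in the tin: 40 mm diameter, 115 mm long, solid with a dark bore painted on top, about 0.18 kg; its top is 57.5 mm above this point. Own z axis up.
- pipe3: The galvanised stub's body; origin at the centre of its foot.
- pipe4_mid (a point): Centre (half-way up) of the grey plastic pipe stub standing loose in the tin: 40 mm diameter, 115 mm long, solid with a dark bore painted on top, about 0.18 kg; its top is 57.5 mm above this point. Own z axis up.
- pipe4: The grey plastic stub's body; origin at the centre of its foot.
- pipe5_mid (a point): Centre (half-way up) of the brass pipe stub standing loose in the tin: 40 mm diameter, 115 mm long, solid with a dark bore painted on top, about 0.18 kg; its top is 57.5 mm above this point. Own z axis up.
- pipe5: The brass stub's body; origin at the centre of its foot.
- pipe6_mid (a point): Centre (half-way up) of the white plastic pipe stub standing loose in the tin: 40 mm diameter, 115 mm long, solid with a dark bore painted on top, about 0.18 kg; its top is 57.5 mm above this point. Own z axis up.
- pipe6: The white plastic stub's body; origin at the centre of its foot.
- tee: Bystander: black iron tee fitting lying on the bed, 105 x 83 x 51 mm; origin on the bed under the crossing.
- jar: Bystander: jar of jointing paste with blue cap, 64 mm diameter, 85 mm high; origin at the centre of its underside.
- carton: Bystander: yellow carton, 110 x 70 x 60 mm high; origin at the centre of its underside.
Mind the look-alikes: they are no part of the job. What is shaped like the drivepipe but pink is not meant.

How it is judged:
On the way:
1. the drive-point pipe has been lifted clear of the flange (height (world z) of drivepipe above 0.075 m), for 0.1 s.
At the end, for the whole second after the job is handed in: The drive-point pipe stands nose down in the tin with its nose within 8 mm of the tin's floor, at rest; the six stubs all stand in the tin too, each within 8 mm of its floor, at rest; every one of the seven has its centre within 60 mm of the tin's axis and leans less than 0.2 rad (z of drivepipe_mid in the frame of tin below 0.108 m and horizontal distance between each of drivepipe_mid, pipe1_mid, pipe2_mid, pipe3_mid, pipe4_mid, pipe5_mid, pipe6_mid and tin below 0.06 m and angle between each of drivepipe_mid, pipe1_mid, pipe2_mid, pipe3_mid, pipe4_mid, pipe5_mid, pipe6_mid's own z axis and vertical below 0.2 rad and linear speed of each of drivepipe, pipe1, pipe2, pipe3, pipe4, pipe5, pipe6 below 0.02 m/s and z of each of pipe1_mid, pipe2_mid, pipe3_mid, pipe4_mid, pipe5_mid, pipe6_mid in the frame of tin below 0.0705 m); the robot touches nothing.
It fails at once if a stub is lifted more than 40 mm off the tin's floor (z of any of pipe1_mid, pipe2_mid, pipe3_mid, pipe4_mid, pipe5_mid, pipe6_mid in the frame of tin above 0.1025 m).
It fails at once if a stub is pressed with more than 30 N by the drive-point pipe or the fingers (contact force between any of drivepipe, the fingers and pipe1 above 30 N or contact force between any of drivepipe, the fingers and pipe2 above 30 N or contact force between any of drivepipe, the fingers and pipe3 above 30 N or contact force between any of drivepipe, the fingers and pipe4 above 30 N or contact force between any of drivepipe, the fingers and pipe5 above 30 N or contact force between any of drivepipe, the fingers and pipe6 above 30 N).
It fails at once if the drive-point pipe is dropped: it moves faster than 0.7 m/s untouched by the fingers (linear speed of drivepipe above 0.7 m/s and contact force between the fingers and drivepipe below 0.1 N).
It fails at once if a bystander is shifted more than 30 mm (distance of any of tee, jar, carton from where it was at the start of the episode above 0.03 m).
It also fails if it takes over 46 s, if anything falls off the work surface, if the arm or the gripper's body presses on something with over 40 N, if the wrist force passes 120 N, or if a joint passes its speed limit or range.

### The arm

A 7-joint arm with a two-finger parallel gripper is mounted at the origin on the work surface. World frame = base frame: x ahead of the robot, y to its left, z up, the work surface at z = 0. Lengths are in m, angles in rad, forces in N, time in s.
With the tool pointing down it reaches from about 0.425 to 0.8 m from the base axis. Payload 8.3 kg.
Tool frame: the origin (TCP) lies midway between the tips of the shut fingers; the grasp point (between the pads) lies 19 mm behind it; z points along the fingers, y is the line along which they close (so a half turn about z gives the same grasp; the last joint's range is limited). The gripper opens to 85 mm and grips with 20 to 120 N. Pads are 22 mm wide; open, the fingers measure 114 mm over their backs; the gripper's body (76 mm by 85 mm) begins 54 mm behind the grasp point. The pads swing forward as they close: fully open they stand 13 mm farther back than shut.
Start: joints at [-1.224, 0.383, 0.016, 1.37, -0.006, 1.388, -0.046], TCP at [0.249, 0.573, 0.231] pointing down, gripper open.
Joint ranges: [-2.95, 2.95], [-0.25, 2.06], [-1.52, 1.56], [0.18, 2.33], [-1.44, 4.58], [0.02, 2.06], [-3.01, 3.01]. Speed limits (rad/s): [2.39, 2.39, 3.01, 3.01, 3.14, 3.14, 3.14].

### API

Orientations are given as [roll, pitch, yaw] about the fixed x, y, z axes, in that order (R = Rz(yaw) Ry(pitch) Rx(roll)).
In Python, from cell import manip gives the robot as it stands. The module is installed in compiled form; this text tells all that it offers. Calls block until the motion is done:
- manip.move_pose(position, orientation): joint-space move of the TCP to a pose.
- manip.move_straight(position, rot=None, speed=0.15, threshold=None): straight line of the TCP; rot=None keeps the orientation; speed is the mean speed in m/s. With threshold (N) it stops when the force on the tool has changed by that much, and returns True; else False.
- manip.goto_joints(angles): joint-space move.
- manip.grip(opening): finger opening in m; the grip force is fixed at half the most; returns when the fingers have stopped.
- manip.sleep(seconds).
- manip.ik(position, orientation): joint angles nearest the present ones, or None.
- manip.sense(): the state.
- manip.capture(name): name is "scene" or "top" or "wrist"; returns a dict with "color" (480x640x3 uint8, red, green, blue), "mtx" (3x3 intrinsics, pixels), "world_from_camera" (4x4, takes a point from camera to world coordinates); the wrist camera has in their place "hand_eye" (4x4, takes a point from camera to tool coordinates, whose origin is the TCP and whose axes are the flange's). Camera axes: x right, y down, z forward; pixel columns grow to the right and rows downward; lengths in m; the calibration is good to about 2 mm. A picture is of the moment at which its call begins: read the wrist's pose just before it. There is no depth.
A pose or a line that the arm cannot do raises manip.Unreachable and nothing moves.
- manip.sign_off(): hands the job in; it is judged then, once.
The state is a dict: "clock": time; "qpos": joint angles; "qvel": joint speeds; "joint_torque": joint torques, N m; "ee_pos": TCP position; "tool_rot": TCP orientation; "wrist_force": force on the tool from outside, world axes, zero at the start; "ft_torque": the same for the moment, N m; "grip_width": finger opening in m; "grasp_force": force on a finger pad.
Only numpy, scipy, OpenCV 4.12 (cv2) and the standard library are available. Lean on these libraries where they do the work, as an engineer would, in place of code of your own. Each camera call takes 0.05 s, during which the arm holds its last target. There are 200 camera calls.

## Working session

There is one attempt and no reset: what is moved stays moved. The work goes in short steps, each a Python script; the robot and the scene stay as the last script left them, time stands still between calls to the robot, and variables do not carry over. Pictures are saved under pics/ and viewed, at most 10 in all, crops included, and the job is handed in when it is done.

```bash
mkdir -p pics
python3 - <<'E'
from cell import manip
import cv2,numpy as np,pickle
s=manip.sense();print(s['clock'],s['ee_pos'],s['tool_rot'],s['grip_width'])
d={}
for n in("scene","top"):
    c=manip.capture(n);d[n]=c;cv2.imwrite(f"pics/{n}0.png",c['color'][:,:,::-1]);print(n,c['mtx'],c['world_from_camera'].round(3))
pickle.dump(d,open('d.pkl','wb'))
E
```

```text
0.0 [0.24876898 0.57281642 0.23028056] [-3.13965234e+00  3.19802422e-05  2.73187718e+00] 0.08504266483692377
scene [[581.61169856   0.         328.18343981]
 [  0.         581.61169856 246.66214038]
 [  0.           0.           1.        ]] [[-0.563  0.691 -0.453  1.189]
 [ 0.826  0.465 -0.318  0.411]
 [-0.009 -0.554 -0.833  1.115]
 [ 0.     0.     0.     1.   ]]
top [[472.72302348   0.         317.37900197]
 [  0.         472.72302348 244.31427394]
 [  0.           0.           1.        ]] [[ 0.02  -0.998  0.068  0.547]
 [-1.    -0.022 -0.021  0.011]
 [ 0.022 -0.067 -0.997  1.076]
 [ 0.     0.     0.     1.   ]]
```

View pics/top0.png

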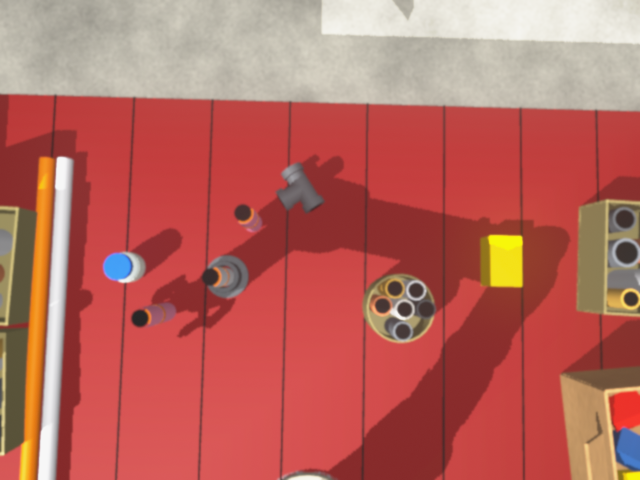

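View pics/scene0.png

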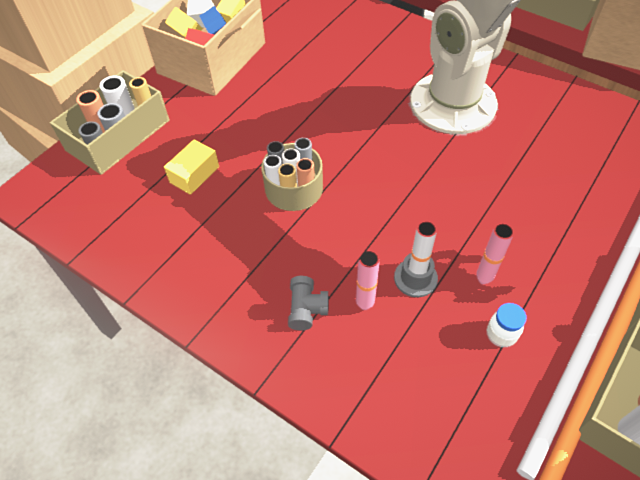

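The scene shows three banded pipes: pink at top (245,213), pink at top (140,317), and a pale one standing in the dark flange at top (212,277), scene (425,230). The pale one fits the description. The tin is at top (400,308). I'll confirm with an enlarged crop and measure from it.

```bash
cat > h.py <<'E'
import numpy as np,cv2
def ray(c,u,v,z):
    T=c['world_from_camera'];d=T[:3,:3]@np.linalg.solve(c['mtx'],[u,v,1.]);o=T[:3,3]
    return o+d*(z-o[2])/d[2]
def proj(c,p):
    T=c['world_from_camera'];q=c['mtx']@(T[:3,:3].T@(np.asarray(p,float)-T[:3,3]));return q[:2]/q[2]
E
python3 - <<'E'
import pickle,cv2,numpy as np
from h import *
d=pickle.load(open('d.pkl','rb'));im=d['top']['color'][:,:,::-1]; sc=d['scene']['color'][:,:,::-1]
f=lambda a:cv2.resize(a,(400,300),interpolation=cv2.INTER_CUBIC)
a=im[270:345,350:450];b=im[240:315,180:280];c=sc[125:215,232:352];e=sc[215:305,360:480]
cv2.imwrite('pics/crop1.png',np.vstack([np.hstack([f(a),f(b)]),np.hstack([f(c),f(e)])]))
print(proj(d['top'],[.249,.573,.23]),proj(d['scene'],[.249,.573,.23]))
print('drive top',ray(d['top'],212,277,.19),ray(d['scene'],427,229,.19))
E
```

```text
[-24.44439826 443.4069231 ] [679.34497416 202.60699252]
drive top [0.54187513 0.18692763 0.19      ] [0.54399005 0.19420477 0.19      ]
```

View pics/crop1.png

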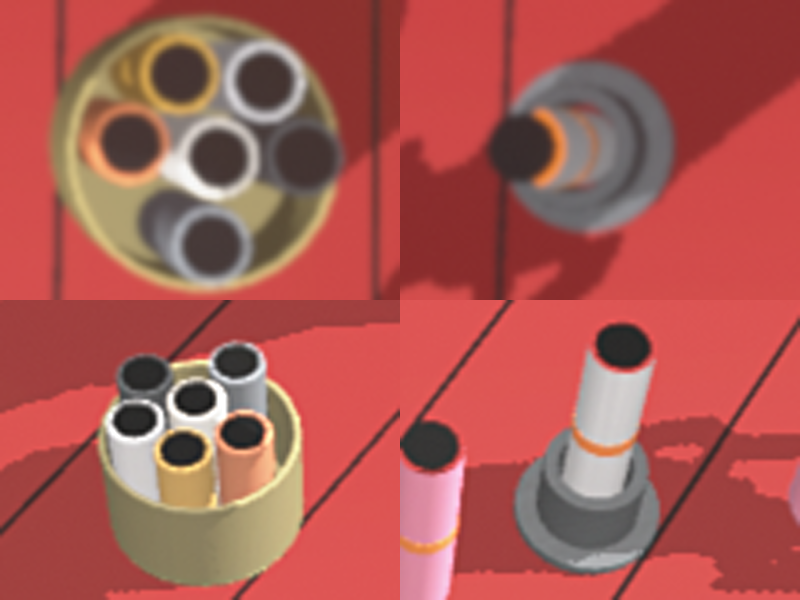

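Run:
```python
import pickle,numpy as np
from h import *
d=pickle.load(open('d.pkl','rb'));t,s=d['top'],d['scene']
T={'cu':(131,144),'br':(178,73),'gw':(264,81),'mid':(218,157),'bk':(306,157),'gr':(212,246)}
S={'cu':(244,434),'br':(184,449),'gw':(136,421),'mid':(196,399),'bk':(145,375),'gr':(237,361)}
P=lambda u,v:ray(t,350+u/4-.4,270+v/4-.4,.12)
Q=lambda u,v:ray(s,232+u*.3-.4,125+(v-300)*.3-.4,.12)
pos={};
for k in T: 
    a,b=P(*T[k]),Q(*S[k]);pos[k]=(a+b)[:2]/2;print(k,a[:2].round(4),b[:2].round(4))
c=ray(t,350+196/4-.4,270+152/4-.4,.085)[:2];print('tin top',c)
print('tin scene',ray(s,232+200*.3,125+(437-300)*.3,.085)[:2])
w=[pos[k] for k in('cu','br','gw','bk','gr')]
A=np.array(w);sol=np.linalg.lstsq(np.c_[2*A,np.ones(5)],(A**2).sum(1),rcond=None)[0];print('circ',sol[:2],np.sqrt(sol[2]+sol[0]**2+sol[1]**2))
for k in pos:
    v=pos[k]-sol[:2];print(k,np.hypot(*v).round(4),np.degrees(np.arctan2(v[1],v[0])).round(1))
print('drive',ray(t,180+522/4-400/4-.4,240+148/4-.4,.19),ray(s,360+(622-400)*.3-.4,215+(347-300)*.3-.4,.19))
print('flange',ray(t,180+(592-400)/4-.4,240+147/4-.4,.06))
```

```text
cu [ 0.4909 -0.1428] [ 0.4927 -0.1382]
br [ 0.527  -0.1663] [ 0.5263 -0.1641]
gw [ 0.5238 -0.2099] [ 0.5243 -0.2065]
mid [ 0.4852 -0.1869] [ 0.4851 -0.1843]
bk [ 0.4861 -0.2315] [ 0.4868 -0.2271]
gr [ 0.4407 -0.1842] [ 0.4404 -0.1816]
tin top [ 0.48533291 -0.182548  ]
tin scene [ 0.4882011  -0.18013412]
circ [ 0.48574227 -0.18463766] 0.04493620804914263
cu 0.0445 82.2
br 0.0453 25.4
gw 0.045 -31.6
mid 0.0011 -120.7
bk 0.0447 -89.1
gr 0.0452 177.8
drive [0.54254606 0.19047141 0.19      ] [0.54422838 0.19256821 0.19      ]
flange [0.54317235 0.17971344 0.06      ]
```

Run:
```python
from cell import manip
import numpy as np
pi=np.pi
for yaw in (-48,132):
  y=np.radians(yaw)
  for p in([.456,-.152,.30],[.456,-.152,.15]):
    q=manip.ik(p,[pi,0,y]);print(yaw,p,None if q is None else np.round(q,2))
for yaw in(-90,-45,0,45,90,135,180):
  q=manip.ik([.543,.191,.26],[pi,0,np.radians(yaw)]);print(yaw,None if q is None else np.round(q,2))
```

```text
-48 [0.456, -0.152, 0.3] [-1.06  0.05  1.39  1.67 -0.05  1.47 -2.07]
-48 [0.456, -0.152, 0.15] [-0.88  0.38  1.39  1.91 -0.4   1.19 -1.76]
132 [0.456, -0.152, 0.3] [-0.3   0.03  0.58  1.65 -0.02  1.47  1.01]
132 [0.456, -0.152, 0.15] [-0.63  0.19  1.    1.9  -0.18  1.14  1.16]
-90 [-0.47  0.26  0.1   1.47 -0.03  1.41  2.77]
-45 [-1.3   0.57  1.36  1.5  -0.56  1.52 -2.29]
0 [-0.87  0.29  0.61  1.49 -0.17  1.42 -1.83]
45 [-0.81  0.28  0.52  1.48 -0.14  1.41 -1.06]
90 [-0.77  0.28  0.47  1.48 -0.13  1.41 -0.29]
135 [-0.67  0.27  0.35  1.48 -0.09  1.41  0.47]
180 [-0.61  0.27  0.28  1.47 -0.07  1.41  1.24]
```

Run:
```python
from cell import manip
import numpy as np,cv2
R=[np.pi,0,np.radians(132)]
manip.move_pose([.543,.191,.25],R)
manip.move_straight([.543,.191,.150],speed=.12,threshold=8)
print(manip.sense()['ee_pos'],manip.sense()['clock'])
manip.grip(.03)
s=manip.sense();print(s['grip_width'],s['grasp_force'],s['wrist_force'],s['clock'])
if .035<s['grip_width']<.045:
    print(manip.move_straight([.543,.191,.33],speed=.12))
    manip.move_pose([.458,-.153,.315],R)
    s=manip.sense();print(s['ee_pos'],s['tool_rot'],s['grip_width'],s['clock'],s['wrist_force'])
import pickle
d={}
for n in('scene','top'):
    c=manip.capture(n);d[n]=c
pickle.dump(d,open('d2.pkl','wb'))
f=lambda a,w:cv2.resize(a,(w,600),interpolation=cv2.INTER_CUBIC)
cv2.imwrite('pics/hover.png',np.hstack([f(d['scene']['color'][60:220,230:350,::-1],450),d['top']['color'][250:400,330:417,::-1].repeat(4,0).repeat(4,1)]))
```

```text
[0.54351747 0.19117128 0.1508119 ] 2.8417
0.03863510670853022 60.767398020252585 [-1.28644443 -0.18745127  3.61383524] 3.3333
False
[ 0.45882542 -0.15133617  0.3149598 ] [ 3.14137307e+00 -1.21298617e-04  2.30645220e+00] 0.03844507233543653 6.3167 [ 0.73368738  0.81445127 -2.36369121]
```

View pics/hover.png

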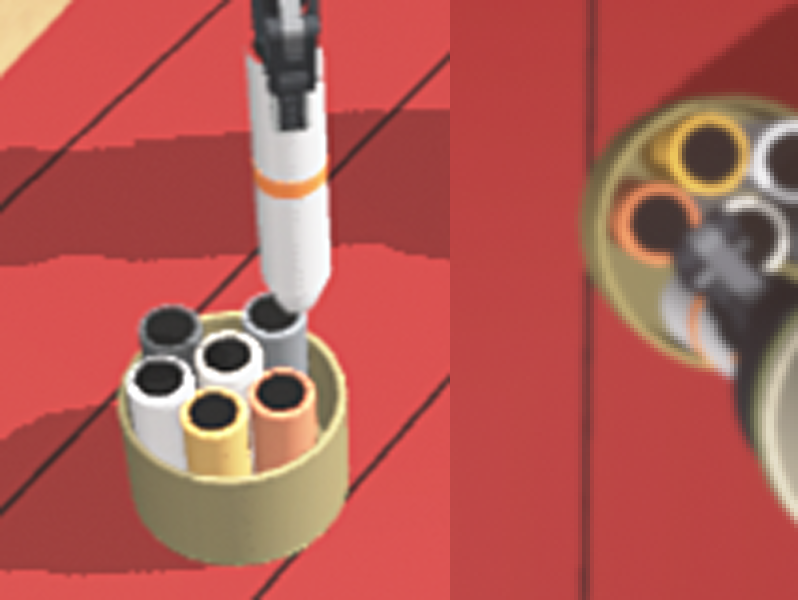

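The hover view shows the pipe gripped at scene crop (290,90), nose at (297,306), over the gap between the copper stub (283,390) and the grey one (273,313). I'll check tilt and nose position numerically.

Run:
```python
import pickle,numpy as np
from h import *
s=pickle.load(open('d2.pkl','rb'))['scene']
x,y=.4588,-.1513
for z in(.164,.264,.33):
    u=proj(s,[x,y,z]);print(z,((u-[230,60])*3.75).round(1))
print(ray(s,230+297/3.75-.4,60+306/3.75-.4,.164), ray(s,230+291/3.75-.4,60+183/3.75-.4,.264))
for n,p in dict(cu=(283,390),gr=(273,313),mid=(227,354),br=(213,410)).items(): print(n,ray(s,230+p[0]/3.75-.4,60+p[1]/3.75-.4,.12)[:2].round(4))
im=s['color'];r=im[60:150,290:330].astype(int)
# pipe silhouette edges: non-red pixels per row
for v in range(90,146,6):
    row=im[v,285:335].astype(int);m=np.where(row[:,1]>110)[0]+285;print(v,m.min() if len(m) else None,m.max() if len(m) else None)
```

```text
0.164 [292.6 298.7]
0.264 [285.9 172.1]
0.33 [280.9  78.6]
[ 0.46170521 -0.14711895  0.164     ] [ 0.46377608 -0.14527055  0.264     ]
cu [ 0.4894 -0.1398]
gr [ 0.4412 -0.1819]
mid [ 0.4847 -0.1854]
br [ 0.5259 -0.1655]
90 296 316
96 297 316
102 297 317
108 298 316
114 298 317
120 299 317
126 299 317
132 299 318
138 298 315
144 285 311
```

Run:
```python
from cell import manip
import numpy as np,cv2
X,Y=.455,-.153
manip.move_straight([X,Y,.285],speed=.05)
s=manip.sense();f0=s['wrist_force'];print(s['ee_pos'],s['clock'])
e=np.array([X,Y])-s['ee_pos'][:2]
for z in np.arange(.275,.214,-.01):
    hit=manip.move_straight([X+e[0],Y+e[1],z],speed=.03,threshold=8)
    s=manip.sense();print(s['ee_pos'].round(4),(s['wrist_force']-f0).round(1),hit,round(s['clock'],1))
    if hit: break
c=manip.capture('scene')
cv2.imwrite('pics/in1.png',cv2.resize(c['color'][60:220,230:350,::-1],(450,600),interpolation=cv2.INTER_CUBIC))
```

```text
[ 0.45508148 -0.15307183  0.28518014] 7.1667
[ 0.4548 -0.1529  0.2749] [ 1.1 -0.2 -0.1] False 7.7
[ 0.4548 -0.1529  0.2648] [ 1.8 -0.1 -0.3] False 8.1
[ 0.4548 -0.1529  0.2548] [-0.1  0.8  0.4] False 8.6
[ 0.4547 -0.1529  0.2448] [ 0.3  0.  -0.7] False 9.1
[ 0.4548 -0.1529  0.2348] [ 0.8  0.8 -0.3] False 9.6
[ 0.4548 -0.1529  0.2248] [ 0.4  0.6 -0. ] False 10.1
[ 0.4548 -0.1529  0.2148] [-0.7  0.5  0.6] False 10.6
```

View pics/in1.png

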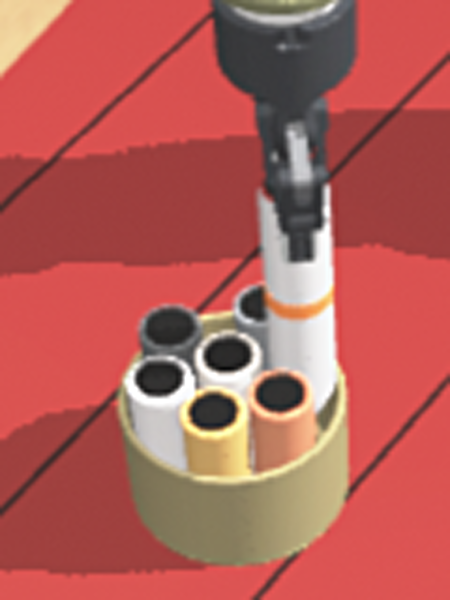

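The pipe (crop 300,330) is well inside the gap behind the copper stub, the stubs are still upright, and forces are about 1 N. I'll continue to the floor.

Run:
```python
from cell import manip
import numpy as np,cv2
X,Y=.4548,-.1529
f0=manip.sense()['wrist_force']
for z in list(np.arange(.205,.164,-.01))+[.160,.158,.1565,.155,.1535,.152]:
    hit=manip.move_straight([X,Y,z],speed=.025,threshold=6)
    s=manip.sense();print(s['ee_pos'].round(4),(s['wrist_force']-f0).round(1),hit,round(s['clock'],1))
    if hit: break
c=manip.capture('scene')
cv2.imwrite('pics/in2.png',cv2.resize(c['color'][60:220,230:350,::-1],(450,600),interpolation=cv2.INTER_CUBIC))
```

```text
[ 0.4547 -0.1529  0.2048] [ 0.1  0.3 -0.3] False 11.2
[ 0.4547 -0.1529  0.1948] [-0.5 -0.3 -0.1] False 11.7
[ 0.4547 -0.1529  0.1848] [-1.5  0.  -0.1] False 12.2
[ 0.4547 -0.1529  0.1748] [-0.6  0.1 -0. ] False 12.8
[ 0.4548 -0.153   0.1649] [-0.6  0.3  0.7] False 13.3
[ 0.4546 -0.1529  0.1598] [-0.5  1.  -0.2] False 13.7
[ 0.4547 -0.1529  0.1579] [-0.6  0.4 -0.5] False 13.9
[ 0.4547 -0.1529  0.1564] [-0.6  0.4 -0.9] False 14.2
[ 0.4552 -0.1532  0.1556] [-1.4  0.4  8.4] False 14.4
[ 0.4559 -0.1537  0.1555] [-4.   1.  21.3] False 14.7
[ 0.4569 -0.1543  0.1553] [-4.6  0.2 29.2] False 14.9
```

View pics/in2.png

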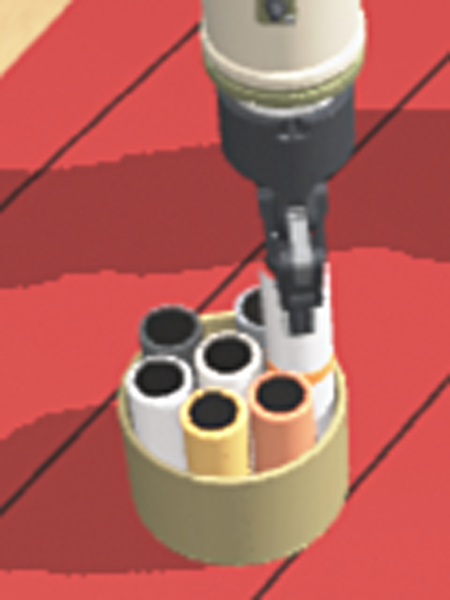

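The pipe's nose is on the floor: the force rose at TCP z 0.1556, which puts the nose at about 0.005. I'll relieve the pressure, release and retreat.

Run:
```python
from cell import manip
import numpy as np,cv2
manip.move_straight([.4547,-.1529,.1562],speed=.02)
print(manip.sense()['wrist_force'].round(1),manip.sense()['ee_pos'].round(4))
manip.grip(.085)
manip.move_straight([.4547,-.1529,.30],speed=.08)
manip.move_pose([.42,.15,.35],[np.pi,0,np.radians(132)])
manip.sleep(.5)
a=manip.capture('scene')['color'];b=manip.capture('top')['color']
cv2.imwrite('pics/end.png',np.hstack([cv2.resize(a[110:220,235:345,::-1],(400,400),interpolation=3),cv2.resize(b[260:360,350:450,::-1],(400,400),interpolation=3)]))
print(manip.sense()['clock'],manip.sense()['grip_width'])
```

```text
[ 0.  -0.4 -3. ] [ 0.4545 -0.1528  0.1558]
19.6167 0.08502058939732386
```

View pics/end.png

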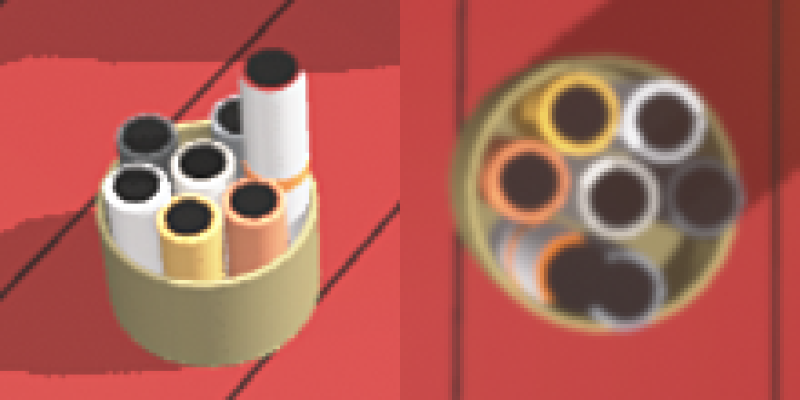

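All seven stand upright: the drive pipe's top is at scene crop (272,69), and the six stubs are vertical, with grey moved aside at top crop (627,285). The robot is clear of everything, so I'm handing in.

```bash
python3 -c "
from cell import manip
print(manip.sign_off())"
```

```text
the job is handed in; nothing more can be done
None
```

The drive-point pipe stands nose down on the tin's floor, and in the last pictures all six stubs stand upright around it; the job was handed in at about 20 s, and no verdict was returned.

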